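Restock the carton display rack and close its end stop

ROBOT

A 7-joint arm with a two-finger parallel gripper is mounted at the origin on a cart in front of the work surface, level with it; the furniture and walls round the work are solid. World frame = base frame: x ahead of the robot, y to its left, z up, the work surface at z = 0. Lengths are in m, angles in rad, forces in N, time in s.
With the tool pointing down it reaches from about 0.4 to 0.85 m from the base axis. Payload 10.4 kg.
Tool frame: the origin (TCP) lies on the centre line of the jaws, within the pads' length; the fingertips stand 19 mm ahead of it and the grasp point (between the pads) is the TCP; z points along the fingers, y is the line along which they close (so a half turn about z gives the same grasp; the last joint's range is limited). The gripper opens to 85 mm and grips with 20 to 120 N. Pads are 22 mm wide; open, the fingers measure 114 mm over their backs; the gripper's body (76 mm by 85 mm) begins 54 mm behind the grasp point. The pads swing forward as they close: fully open they stand 13 mm farther back than shut.
Start: joints at [-1.259, 0.332, -0.065, 1.46, 0.022, 1.35, -0.088], TCP at [0.205, 0.59, 0.25] pointing down, gripper open.
Joint ranges: [-2.6, 2.6], [-0.5, 2.12], [-1.47, 1.34], [0.16, 2.42], [-1.27, 4.41], [0.06, 2.06], [-2.6, 2.6]. Speed limits (rad/s): [2.22, 2.22, 2.79, 2.79, 3.14, 3.14, 3.14].

INTERFACE

Orientations are given as a unit quaternion [x, y, z, w].
In Python, from rig import bot, cams, job gives the robot as it stands. The module is installed in compiled form; this text tells all that it offers.
- The arm moves only by the tool arm_command, never from a script. Its argument "rows" is a list that holds one entry, the list of rows, each a list of 7 numbers: the opening, from -1 (shut) to 1 (fully open), so that 0 is half open, then the shift along the tool's x, y, z in m, then the turn, a rotation vector about the tool's x, y, z in rad. In form: [[[gripper, tx, ty, tz, wx, wy, wz], ...]]. A call has 1 to 10 rows; each row shifts and turns the commanded pose from where the row before left it, along the tool's axes as they then stand; what a row does not reach is not made up. A row lasts 1/12 s, in which the tool goes at most 41.7 mm and 7.16 degrees, less where a joint would pass 70% of its speed; a pose out of reach is approached as far as the arm can. A call with a gripper value outside its range is refused whole. The fingers move at their own pace and stop on an object; "force" is the grip in N (left out, the last holds). Time passes only in rows, so rows that do not move let the fingers close. It gives the time, the measured TCP pose, the force, the opening and the grip force at its end, in the units of the state.
- bot.read_state(): the state, without advancing time (a new reading comes with each control period).
- cams.snapshot(name): name is "scene" or "top" or "wrist"; returns (picture, depth): 480x640x3 uint8, red, green, blue; 480x640 float32, m along the optical axis (not along the pixel's ray), 0 where there is no reading.
- cams.calibration(name): a dict with "fx", "fy", "cx", "cy" (pixels), "R" (3x3) and "t" (3): a world point X has camera coordinates R X + t. Camera axes: x right, y down, z forward; pixel columns grow to the right and rows downward; lengths in m; the calibration is good to about 2 mm. A picture is of the moment at which its call begins: read the wrist's pose just before it. calibration takes no time and is no camera call; for the wrist camera it gives the pose at the moment of the call.
- job.job_done(): hands the job in; it is judged then, once.
The state is a dict: "t": time; "joint_pos": joint angles; "joint_velocities": joint speeds; "tau": joint torques, N m; "eef_pos": TCP position; "tool_rot": TCP orientation; "force": force on the tool from outside, world axes, zero at the start; "moment": the same for the moment, N m; "opening": finger opening in m; "grasp_force": force on a finger pad.
Only numpy, scipy, OpenCV 4.12 (cv2) and the standard library are available. Lean on these libraries where they do the work, as an engineer would, in place of code of your own. Each camera call takes 0.05 s, during which the arm holds its last target. There are 200 camera calls.

TASK

Restock the wooden display rack: slide its end stop back to make room, stand the two loose tall cartons upright in the row beside the two already there, broad face to broad face, then push the stop up snug so that it holds all four with no gaps. Do not crush the cartons, and leave the two shorter cartons standing where they are.

Things in the scene. Friction and masses are not known exactly. Their poses are not given: they have to be found in the camera images.
- display_rack: Fixed light-wood rack for a row of upright cartons, 92 (own x) x 252 mm (own y, the row's direction). Origin: centre of its underside on the table; z up. Floor top at z 15 mm. Two low fences along y, 72 mm apart inside, reach z 31 mm. The fixed end wall stands at its +y end; the sliding end stop faces it from -y. Cartons stand with their 26 mm thickness along own y, either way round.
- row_end (a point): Point on the rack's floor at the middle of the end wall's inner face, where the row begins (rack x 0, y +110 mm, z +15 mm). The wall is 12 mm thick, 92 mm wide, its top 101 mm above the table.
- end_stop (a joint): Position of the sliding end stop (m). At 0 the clear length from end wall to stop is 104 mm, four cartons' thickness; clear length = 0.104 + value; positive is wider (stop slides to the rack's -y). Range -0.05 to 0.08. Its inner face is at rack y = 6 mm - value. About 2.5 N of sliding friction, slight damping, no spring: it stays where left. It starts too close for two more cartons.
- stop_tab (a point): Finger tab of the stop, mid-thickness, 128 mm above the table (z up); moves with the stop. The stop is an upright board, 10 mm thick along the row, 68 mm wide up to 104 mm height; above it the tab, 44 mm wide with rounded head, reaches 142 mm, over the cartons' tops (113 mm in the rack): push or pinch it from either side. Behind (-y) a low shoe (25 mm) reaches 56 mm back.
- row_carton_a: Tall carton already standing in the rack next to the end wall: 26 x 62 x 98 mm carton, 0.11 kg. Origin: centre of its underside; own z up, own x across the 26 mm thickness, own y along the 62 mm width.
- row_carton_b: Tall carton already standing in the rack, next in the row: 26 x 62 x 98 mm carton, 0.11 kg. Origin: centre of its underside; own z up, own x across the 26 mm thickness, own y along the 62 mm width.
- tall_carton_a: Loose tall carton standing on the table beyond the rack or off its right end (seen from the robot), to be packed: 26 x 62 x 98 mm carton, 0.11 kg. Origin: centre of its underside; own z up, own x across the 26 mm thickness, own y along the 62 mm width.
- tall_carton_b: The other loose tall carton standing on the table beyond the rack or off its right end (seen from the robot), to be packed: 26 x 62 x 98 mm carton, 0.11 kg. Origin: centre of its underside; own z up, own x across the 26 mm thickness, own y along the 62 mm width.
- short_carton_a: Shorter dark carton, 24 x 58 x 85 mm, standing on the table beyond the rack or off its right end (seen from the robot); a bystander, not for this rack. Origin: centre of its underside.
- short_carton_b: Shorter dark carton, 24 x 58 x 85 mm, standing on the table beyond the rack or off its right end (seen from the robot); a bystander, not for this rack. Origin: centre of its underside.

How it is judged:
By the outcome, as a careful person would: the job done as asked, in the order asked, and still so for the second after the job is handed in, with the robot touching nothing.
It also fails if it takes over 67 s, if anything falls off the work surface, if the arm or the gripper's body presses on something with over 40 N, if the wrist force passes 120 N, or if a joint passes its speed limit or range.

## Working session

There is one attempt and no reset: what is moved stays moved. The work goes in short steps, Python scripts to look and compute and a tool call to move; the robot and the scene stay as the last step left them, time stands still between calls to the robot, and variables do not carry over. Pictures are saved under pics/ and viewed, at most 10 in all, crops included, and the job is handed in when it is done.

Besides the shell and the picture viewer there is one more tool, called after ">>>" as name([rows], argument=value, ...), one row to a line, values as JSON. arm_command: Moves the arm, as the interface text tells. Its arguments: {"type":"object","properties":{"rows":{"type":"array","items":{"type":"array","items":{"type":"array","items":{"type":"number"}}}},"force":{"type":"number"}},"required":["rows"]}

```bash
mkdir -p pics; python3 - <<'E'
from rig import bot,cams,job
import cv2,numpy as np
s=bot.read_state();print(s)
ims=[]
for n in ["scene","top"]:
    p,d=cams.snapshot(n);np.savez("snap_"+n,p=p,d=d,**{k:np.array(v) for k,v in cams.calibration(n).items()})
    cv2.imwrite(f"pics/{n}1.png",p[...,::-1]);print(n,cams.calibration(n))
E
```

```text
{'t': 0.0, 'joint_pos': array([-1.25855719,  0.33286823, -0.06471648,  1.46095285,  0.02159758,
        1.34991269, -0.08849592]), 'joint_velocities': array([-0.00066758, -0.00129744, -0.00095884, -0.00082185,  0.00072904,
        0.000116  , -0.00071555]), 'tau': array([-5.70158663e-04, -6.25443506e+01,  4.86411550e-02, -3.91596544e+01,
        1.60959258e-02,  1.01380987e-02,  9.36654658e-06]), 'eef_pos': array([0.20526269, 0.58995286, 0.24951273]), 'tool_rot': array([ 1.66618614e-01,  9.86021153e-01, -7.17100788e-04, -9.04736700e-05]), 'force': array([ 0.89952214,  0.56674256, -0.02184976]), 'moment': array([ 0.00863126,  0.04605378, -0.02489784]), 'grasp_force': 0.0, 'opening': 0.08547554809890173}
scene {'fx': 436.50467911367167, 'fy': 436.50467911367167, 'cx': 314.3653600939291, 'cy': 240.73726352108824, 'R': array([[-0.96112013,  0.27609561,  0.0043938 ],
       [ 0.21718748,  0.76568913, -0.60543353],
       [-0.17052182, -0.58094008, -0.79588374]]), 't': array([ 0.50516451, -0.08100618,  1.05022809])}
top {'fx': 450.56535611536935, 'fy': 450.56535611536935, 'cx': 325.7568448889147, 'cy': 242.6076398273437, 'R': array([[-0.0096405 , -0.99995021, -0.00257582],
       [-0.99251031,  0.00988242, -0.12176048],
       [ 0.12177987,  0.0013827 , -0.99255617]]), 't': array([0.00287549, 0.54346045, 0.86763217])}
```

View pics/scene1.png

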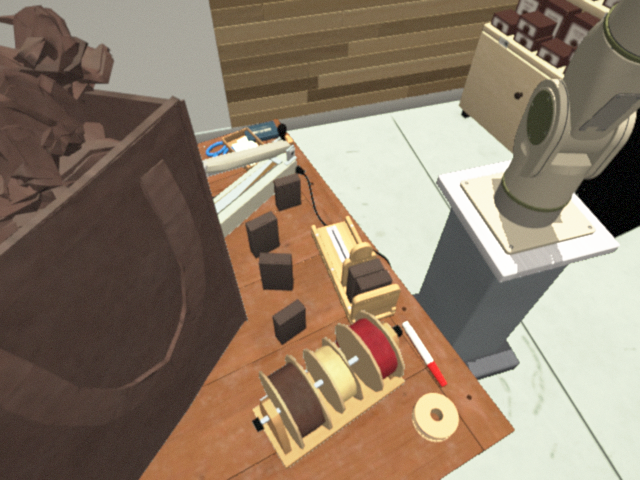

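View pics/top1.png

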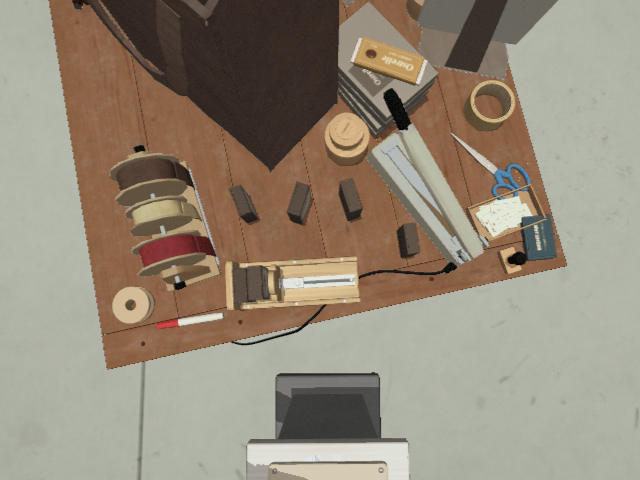

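The top view shows the rack at (228–360, 258–308), with the end wall at left and the stop near column 278. The four loose cartons are at (243,203), (300,203), (350,200) and (409,240). I'll measure their heights and footprints from the depth.

```bash
cat > h.py <<'E'
import numpy as np,cv2
def cloud(p,d,c):
    v,u=np.mgrid[:480,:640]
    C=np.stack([(u-c["cx"])/c["fx"]*d,(v-c["cy"])/c["fy"]*d,d],-1)
    return (C-np.asarray(c["t"]))@np.asarray(c["R"])   # R^T (C-t)
def rect(P):
    r=cv2.minAreaRect((P[:,:2]*1000).astype(np.float32)); b=cv2.boxPoints(r)
    e=[b[1]-b[0],b[2]-b[1]]; L=[np.hypot(*x) for x in e]; e0=e[int(np.argmax(L))]
    return np.round(r[0],1),np.round(sorted(L),1),round(float(np.degrees(np.arctan2(e0[1],e0[0]))),1)
E
python3 - <<'E'
from h import *
for n in["top","scene"]:
    s=np.load(f"snap_{n}.npz");W=cloud(s["p"],s["d"],s);p=s["p"].astype(int);ok=s["d"]>0
    br=p.sum(-1)
    print(n)
    reg=ok&(W[...,0]>.3)&(W[...,0]<.8)&(W[...,1]>-.35)&(W[...,1]<.3)
    m=(reg&(W[...,2]>.07)&(W[...,2]<.125)).astype(np.uint8)
    k,l,st,_=cv2.connectedComponentsWithStats(m)
    for i in range(1,k):
        if st[i,4]<40: continue
        q=W[l==i]; zt=np.percentile(q[:,2],90); t=q[q[:,2]>zt-.008]
        print(st[i],"z",np.round(np.median(t[:,2])*1000,1),rect(t), br[l==i].mean().round())
    m=reg&(W[...,2]>.118)&(W[...,2]<.15)&(W[...,0]<.6); q=W[m]; print("tab",len(q), q.mean(0) if len(q) else "", rect(q) if len(q)>5 else "")
    # table check
    m=reg&(abs(W[...,2])<.02)&(p[...,0]>p[...,2]+30)&(br<330);print("table z",np.median(W[m][:,2]))
# rack footprint (top): wood colour, z 0.01..0.05
s=np.load("snap_top.npz");W=cloud(s["p"],s["d"],s);p=s["p"].astype(int)
m=(W[...,2]>.022)&(W[...,2]<.04)&(np.abs(W[...,0]-.43)<.12)&(W[...,1]>-.12)&(W[...,1]<.26)
print("fence band",rect(W[m]))
for v in(262,270,283,296,302): print(v,[tuple(np.round(W[v,u]*1000).astype(int)) for u in range(226,362,8)])
E
```

```text
top
[203 101 109  63 951] z 118.6 (array([748.4, 125.5]), array([102. , 202.2], dtype=float32), -89.9) 131.0
[372 104  21  22 290] z 108.1 (array([ 791. , -113.6]), array([17.5, 36.8], dtype=float32), 40.0) 301.0
[ 329  112   35   37 1010] z 88.5 (array([758.4, -43.6]), array([66.6, 67.5], dtype=float32), 19.9) 489.0
[160 157  33  38 503] z 116.6 (array([663.6, 285.8]), array([46.1, 51.7], dtype=float32), 18.9) 180.0
[339 178  24  37 532] z 98.6 (array([626.3, -50.2]), array([26.3, 62.5], dtype=float32), 17.5) 226.0
[286 182  24  37 538] z 98.6 (array([619.5,  49.7]), array([26.7, 62.1], dtype=float32), -18.6) 221.0
[229 185  23  33 418] z 85.6 (array([621. , 161.3]), array([24.5, 58.2], dtype=float32), 21.8) 219.0
[160 197  37  38 447] z 118.1 (array([585.4, 275.5]), array([36.8, 69.4], dtype=float32), -54.4) 297.0
[ 436  204   53   58 1101] z 118.6 (array([ 582.1, -237.4]), array([32.5, 72.8], dtype=float32), 40.2) 466.0
[402 222  18  33 435] z 85.6 (array([ 544.6, -163.2]), array([25. , 57.7], dtype=float32), 7.5) 230.0
[159 230  51  60 768] z 119.1 (array([501.3, 247.8]), array([
[... 4976 characters left out ...]
 np.int64(114)), (np.int64(428), np.int64(149), np.int64(113)), (np.int64(427), np.int64(151), np.int64(15)), (np.int64(427), np.int64(135), np.int64(16)), (np.int64(427), np.int64(119), np.int64(16)), (np.int64(427), np.int64(101), np.int64(27)), (np.int64(427), np.int64(85), np.int64(32)), (np.int64(426), np.int64(69), np.int64(30)), (np.int64(426), np.int64(54), np.int64(29)), (np.int64(426), np.int64(38), np.int64(31)), (np.int64(426), np.int64(22), np.int64(31)), (np.int64(426), np.int64(6), np.int64(33)), (np.int64(426), np.int64(-10), np.int64(34)), (np.int64(425), np.int64(-26), np.int64(28)), (np.int64(425), np.int64(-41), np.int64(31)), (np.int64(425), np.int64(-57), np.int64(27))]
```

Tall cartons (98 mm) are at about (620, 50) and (626, −49). The short ones (85 mm) are at (621, 161) and (545, −163). Next I need the rack's exact pose and the clearances.

```bash
python3 - <<'E'
from h import *
s=np.load("snap_top.npz");W=cloud(s["p"],s["d"],s);p=s["p"].astype(int)
c=s
def ray(u,v,z):
    R=c["R"];C=-R.T@c["t"];d=R.T@np.array([(u-c["cx"])/c["fx"],(v-c["cy"])/c["fy"],1]);return (C+d*(z-C[2])/d[2])[:2]*1000
# bright wood mask -> fence outer edges per column at z=31
wood=((p[...,0]>150)&(p[...,0]-p[...,2]>40)&(p[...,1]>120)).astype(np.uint8)
near=[];far=[]
for u in range(290,352,3):
    v=np.where(wood[245:320,u])[0]+245
    far.append(ray(u,v[0]-.5,.031));near.append(ray(u,v[-1]+.5,.031))
for n,a in(("near",near),("far",far)):
    a=np.array(a);k=np.polyfit(a[:,1],a[:,0],1);r=a[:,0]-np.polyval(k,a[:,1]);g=abs(r)<2
    k=np.polyfit(a[g,1],a[g,0],1);print(n,k,g.sum(),len(g),"at y=100:",np.polyval(k,100))
ends=[]
for v in(262,304):
    pass
v=[np.where(wood[r,200:375])[0]+200 for r in range(266,298,4)]
print("right ends z0.015..031",[np.round(ray(x[-1]+.5,266+4*i,.015)) for i,x in enumerate(v)])
print("wall outer top z.101",[np.round(ray(x[0]-.5,266+4*i,.101)) for i,x in enumerate(v)])
x=(W[...,0]>.41)&(W[...,0]<.51)
m=x&(W[...,2]>.108)&(W[...,2]<.117)&(W[...,1]>.105)&(W[...,1]<.17)&(p.sum(-1)<330);print("row tops",m.sum(),rect(W[m]))
q=W[m];print("y by x",[(a,np.round(np.percentile(q[(abs(q[:,0]*1000-a)<5)][:,1]*1000,[1,99]))) for a in(440,460,480)])
m=x&(W[...,2]>.11)&(W[...,2]<.145)&(W[...,1]>.06)&(W[...,1]<.105);print("tab",m.sum(),rect(W[m]),W[m][:,2].max())
m=x&(W[...,2]>.09)&(W[...,2]<.107)&(W[...,1]>.165)&(W[...,1]<.2);print("wall",m.sum(),rect(W[m]))
# high stuff near path
g=(W[...,2]>.10)&(W[...,0]>.3)&(W[...,0]<.75)&(W[...,1]>-.2)&(W[...,1]<.6)&(s["d"]>0)
for a in np.arange(.35,.75,.05):print(round(a,2),[int(1000*W[...,2][g&(abs(W[...,0]-a)<.025)&(abs(W[...,1]-b)<.025)].max(initial=0)) for b in np.arange(-.15,.4,.05)])
E
```

```text
near [-4.82832818e-02  4.22354939e+02] 21 21 at y=100: 417.52661127022026
far [-4.87437631e-02  5.13303971e+02] 21 21 at y=100: 508.4295947649696
right ends z0.015..031 [array([497., -64.]), array([489., -64.]), array([481., -66.]), array([473., -66.]), array([465., -66.]), array([457., -66.]), array([449., -67.]), array([441., -69.])]
wall outer top z.101 [array([494., 213.]), array([487., 209.]), array([479., 220.]), array([472., 229.]), array([464., 183.]), array([457., 181.]), array([450., 181.]), array([443., 181.])]
row tops 991 (array([460.5, 139.4]), array([53.7, 63.2], dtype=float32), 5.3)
y by x [(440, array([113., 164.])), (460, array([113., 165.])), (480, array([115., 167.]))]
tab 180 (array([462.9,  94.2]), array([10.2, 43.1], dtype=float32), 2.0) 0.1443075375902446
wall 337 (array([458.4, 175.4]), array([13. , 90.5], dtype=float32), 2.7)
0.35 [0, 0, 0, 0, 0, 0, 0, 0, 0, 0, 0]
0.4 [0, 0, 0, 0, 0, 0, 103, 103, 0, 0, 0]
0.45 [0, 0, 0, 0, 0, 145, 117, 104, 146, 147, 0]
0.5 [0, 0, 0, 0, 0, 139, 117, 149, 176, 178, 161]
0.55 [0, 0, 0, 0, 0, 0, 0, 0, 176, 177, 159]
0.6 [0, 0, 103, 0, 102, 0, 0, 0, 165, 175, 178]
0.65 [179, 0, 103, 0, 102, 0, 0, 0, 159, 180, 180]
0.7 [213, 203, 0, 0, 0, 514, 512, 0, 135, 179, 178]
```

```bash
cat >> h.py <<'E'
from scipy.spatial.transform import Rotation as Ro
O=np.array([464.9,59.5]);TH=np.radians(2.78)
def rk(rx,ry): return O+[rx*np.cos(TH)-ry*np.sin(TH), rx*np.sin(TH)+ry*np.cos(TH)]
def plan(p0,q0,xy,z,jaw,N):
    "N equal rows to TCP xy(mm), z(mm), jaw line angle(deg): prints per-row tx,ty,tz,wz"
    R0=Ro.from_quat(q0); y=R0.as_matrix()[:,1]; a0=np.degrees(np.arctan2(y[1],y[0]))
    dw=(jaw-a0+90)%180-90; w=-np.radians(dw)/N
    M=sum((R0*Ro.from_rotvec([0,0,w*k])).as_matrix() for k in range(N))
    t=np.linalg.solve(M,np.array([xy[0],xy[1],z])/1000-p0)
    print("rows",N,"t",np.round(t,4),"wz",round(w,4),"jaw0",round(a0,1),"turn",round(dw,1),"tilt",np.round(R0.as_matrix()[:2,2],4))
E
python3 - <<'E'
from h import *
from rig import bot
s=bot.read_state()
plan(s["eef_pos"],s["tool_rot"],rk(0,62),250,2.78,20)
W=[cloud(*(lambda s:(s["p"],s["d"],s))(np.load(f"snap_{n}.npz"))) for n in("top","scene")]
for w in W:
    for a,b in((.1,.25),(.25,.6)):
        m=(w[...,2]>a)&(w[...,2]<b)&(w[...,1]>-.05)&(w[...,1]<.2)&(w[...,0]>.52)
        q=w[m]; print(a,b,[ (y,np.round(q[abs(q[:,1]-y)<.015][:,0].min(initial=9),3)) for y in(0,.03,.06,.09,.12,.15)])
E
```

```text
rows 20 t [-0.0279 -0.0048  0.    ] wz 0.0594 jaw0 70.8 turn -68.0 tilt [-0.0004 -0.0013]
0.1 0.25 [(0, np.float64(0.808)), (0.03, np.float64(0.608)), (0.06, np.float64(0.587)), (0.09, np.float64(0.71)), (0.12, np.float64(0.697)), (0.15, np.float64(0.72))]
0.25 0.6 [(0, np.float64(0.816)), (0.03, np.float64(0.792)), (0.06, np.float64(0.754)), (0.09, np.float64(0.713)), (0.12, np.float64(0.699)), (0.15, np.float64(0.72))]
0.1 0.25 [(0, np.float64(9.0)), (0.03, np.float64(0.614)), (0.06, np.float64(0.591)), (0.09, np.float64(9.0)), (0.12, np.float64(0.697)), (0.15, np.float64(0.718))]
0.25 0.6 [(0, np.float64(0.858)), (0.03, np.float64(0.767)), (0.06, np.float64(0.766)), (0.09, np.float64(0.727)), (0.12, np.float64(0.699)), (0.15, np.float64(0.719))]
```

>>> arm_command([
  [[-1, -0.0279, -0.0048, 0, 0, 0, 0.0594], [-1, -0.0279, -0.0048, 0, 0, 0, 0.0594], [-1, -0.0279, -0.0048, 0, 0, 0, 0.0594], [-1, -0.0279, -0.0048, 0, 0, 0, 0.0594], [-1, -0.0279, -0.0048, 0, 0, 0, 0.0594], [-1, -0.0279, -0.0048, 0, 0, 0, 0.0594], [-1, -0.0279, -0.0048, 0, 0, 0, 0.0594], [-1, -0.0279, -0.0048, 0, 0, 0, 0.0594], [-1, -0.0279, -0.0048, 0, 0, 0, 0.0594], [-1, -0.0279, -0.0048, 0, 0, 0, 0.0594]],
])

```text
t: 0.93
eef_pos: [0.4059, 0.3943, 0.2499]
tool_rot: [0.449, 0.893, -0.0, -0.0]
force: [-0.2, -0.3, -0.2]
opening: -0.0001
grasp_force: 0.0
```

>>> arm_command([
  [[-1, -0.0279, -0.0048, 0, 0, 0, 0.0594], [-1, -0.0279, -0.0048, 0, 0, 0, 0.0594], [-1, -0.0279, -0.0048, 0, 0, 0, 0.0594], [-1, -0.0279, -0.0048, 0, 0, 0, 0.0594], [-1, -0.0279, -0.0048, 0, 0, 0, 0.0594], [-1, -0.0279, -0.0048, 0, 0, 0, 0.0594], [-1, -0.0279, -0.0048, 0, 0, 0, 0.0594], [-1, -0.0279, -0.0048, 0, 0, 0, 0.0594], [-1, -0.0279, -0.0048, 0, 0, 0, 0.0594], [-1, -0.0279, -0.0048, 0, 0, 0, 0.0594]],
])

```text
t: 1.77
eef_pos: [0.4615, 0.1197, 0.2502]
tool_rot: [0.692, 0.722, 0.0, -0.0]
force: [0.7, 0.3, -0.1]
opening: 0.0002
grasp_force: 0.0
```

>>> arm_command([
  [[-1, 0, 0, 0, 0, 0, 0], [-1, 0, 0, 0, 0, 0, 0]],
])

```text
t: 1.93
eef_pos: [0.4617, 0.12, 0.2506]
tool_rot: [0.692, 0.722, 0.0, -0.0]
force: [0.6, 0.9, -1.1]
opening: 0.0001
grasp_force: 0.0
```

>>> arm_command([
  [[-1, 0, 0, 0.025, 0, 0, 0], [-1, 0, 0, 0.025, 0, 0, 0], [-1, 0, 0, 0.025, 0, 0, 0], [-1, 0, 0, 0.02, 0, 0, 0], [-1, 0, 0, 0.01, 0, 0, 0], [-1, 0, 0, 0.005, 0, 0, 0], [-1, -0.004, 0, 0, 0, 0, 0], [-1, -0.006, 0, 0, 0, 0, 0], [-1, -0.006, 0, 0, 0, 0, 0], [-1, -0.006, 0, 0, 0, 0, 0]],
])

```text
t: 2.77
eef_pos: [0.4634, 0.1003, 0.1413]
tool_rot: [0.69, 0.724, 0.001, 0.0]
force: [0.1, 3.6, 0.5]
opening: -0.0002
grasp_force: 1.4
```

>>> arm_command([
  [[-1, -0.008, 0, 0, 0, 0, 0], [-1, -0.009, 0, 0, 0, 0, 0], [-1, -0.009, 0, 0, 0, 0, 0], [-1, -0.009, 0, 0, 0, 0, 0], [-1, -0.009, 0, 0, 0, 0, 0], [-1, -0.009, 0, 0, 0, 0, 0], [-1, -0.009, 0, 0, 0, 0, 0], [-1, -0.009, 0, 0, 0, 0, 0], [-1, -0.007, 0, 0, 0, 0, 0], [-1, -0.005, 0, 0, 0, 0, 0]],
])

```text
t: 3.6
eef_pos: [0.4668, 0.0164, 0.1402]
tool_rot: [0.69, 0.724, -0.0, -0.0]
force: [1.4, 2.8, 0.9]
opening: -0.0001
grasp_force: 1.4
```

>>> arm_command([
  [[-1, 0.004, 0, 0, 0, 0, 0], [-1, 0.004, 0, 0, 0, 0, 0], [-1, 0, 0, -0.03, 0, 0, 0], [-1, 0, 0, -0.04, 0, 0, 0], [1, 0, 0, -0.04, 0, 0, 0], [1, 0, 0, 0, 0, 0, 0]],
])

```text
t: 4.1
eef_pos: [0.469, 0.0264, 0.2571]
tool_rot: [0.69, 0.724, 0.004, 0.002]
force: [0.6, 0.5, 0.0]
opening: 0.0236
grasp_force: 0.0
```

```bash
cat >> h.py <<'E'
def state_pic(n,f,crop=None):
    from rig import cams
    p,d=cams.snapshot(n);c=cams.calibration(n);cv2.imwrite(f,p[...,::-1]);return p.astype(int),d,c,cloud(p,d,c)
def rackinfo(p,W,zlo,zhi,ylo=-130,yhi=130):
    P=W[...,:2]*1000-O; rx=P[...,0]*np.cos(TH)+P[...,1]*np.sin(TH); ry=-P[...,0]*np.sin(TH)+P[...,1]*np.cos(TH)
    m=(W[...,2]>zlo)&(W[...,2]<zhi)&(abs(rx)<45)&(ry>ylo)&(ry<yhi); return rx,ry,m
E
python3 - <<'E'
from h import *
from rig import bot
p,d,c,W=state_pic("top","pics/top2.png")
rx,ry,m=rackinfo(p,W,.108,.15)
h,e=np.histogram(ry[m],np.arange(-130,130,5));print([(int(a),int(b)) for a,b in zip(e,h) if b])
s=bot.read_state();print(s["eef_pos"])
plan(s["eef_pos"],s["tool_rot"],(619.5,50),230,-17.8,10)
E
```

```text
[]
[0.46797732 0.02641567 0.2537662 ]
rows 10 t [0.0041 0.0149 0.0025] wz 0.036 jaw0 2.8 turn -20.6 tilt [0.0056 0.0018]
```

>>> arm_command([
  [[1, 0.0041, 0.0149, 0.0025, 0, 0, 0.036], [1, 0.0041, 0.0149, 0.0025, 0, 0, 0.036], [1, 0.0041, 0.0149, 0.0025, 0, 0, 0.036], [1, 0.0041, 0.0149, 0.0025, 0, 0, 0.036], [1, 0.0041, 0.0149, 0.0025, 0, 0, 0.036], [1, 0.0041, 0.0149, 0.0025, 0, 0, 0.036], [1, 0.0041, 0.0149, 0.0025, 0, 0, 0.036], [1, 0.0041, 0.0149, 0.0025, 0, 0, 0.036], [1, 0.0041, 0.0149, 0.0025, 0, 0, 0.036], [1, 0.0041, 0.0149, 0.0025, 0, 0, 0.036]],
])

```text
t: 4.98
eef_pos: [0.6183, 0.0501, 0.2234]
tool_rot: [0.809, 0.588, -0.001, -0.001]
force: [-0.3, -1.3, -0.2]
opening: 0.0853
grasp_force: 0.0
```

>>> arm_command([
  [[1, 0, 0, 0, 0, 0, 0], [1, 0, 0, 0, 0, 0, 0], [1, 0, 0, 0, 0, 0, 0]],
])

```text
t: 5.23
eef_pos: [0.6175, 0.0494, 0.2243]
tool_rot: [0.808, 0.589, -0.001, -0.0]
force: [-0.4, -0.7, 0.3]
opening: 0.0853
grasp_force: 0.0
```

```bash
python3 - <<'E'
from h import *
from rig import bot
s=bot.read_state();print(s["eef_pos"],s["opening"])
plan(s["eef_pos"],s["tool_rot"],(619.5,50),75,-17.8,6)
p,d,c,W=state_pic("top","pics/top3.png")
rx,ry,m=rackinfo(p,W,.108,.15)
h,e=np.histogram(ry[m],np.arange(-130,130,5));print([(int(a),int(b)) for a,b in zip(e,h) if b])
p,d,c,W=state_pic("wrist","pics/w3.png")
m=(W[...,2]>.09)&(W[...,2]<.105)&(abs(W[...,0]-.62)<.06)&(abs(W[...,1]-.05)<.05);print(m.sum(),rect(W[m]) if m.sum()>9 else "")
E
```

```text
[0.61751403 0.04939414 0.22431623] 0.08530175838531147
rows 6 t [0.0002 0.0003 0.0249] wz -0.0001 jaw0 -17.8 turn 0.0 tilt [-0.0019 -0.0005]
[(-70, 7), (-65, 70), (-60, 50)]
3068 (array([617.7,  50.5]), array([26.6, 62.1], dtype=float32), -18.5)
```

View pics/w3.png

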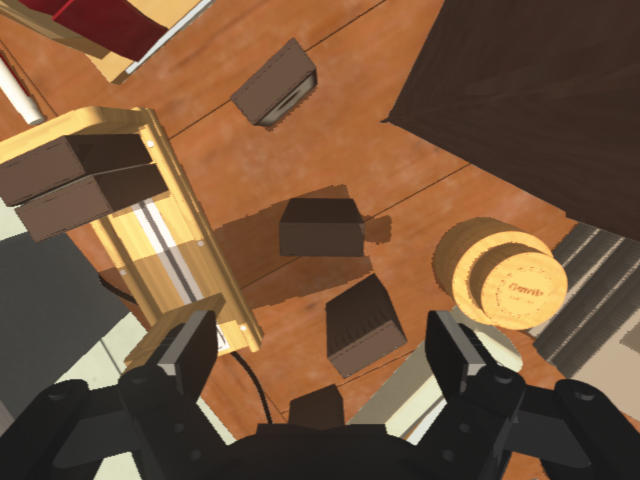

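>>> arm_command([
  [[1, 0.001, 0, 0.03, 0, 0, 0], [1, 0, 0, 0.03, 0, 0, 0], [1, 0, 0, 0.03, 0, 0, 0], [1, 0, 0, 0.03, 0, 0, 0], [1, 0, 0, 0.02, 0, 0, 0], [1, 0, 0, 0.01, 0, 0, 0], [1, 0, 0, 0, 0, 0, 0], [0.5, 0, 0, 0, 0, 0, 0], [0.3, 0, 0, 0, 0, 0, 0], [0.2, 0, 0, 0, 0, 0, 0]],
], force=20)

```text
t: 6.17
eef_pos: [0.6197, 0.0502, 0.0772]
tool_rot: [0.808, 0.589, 0.001, 0.001]
force: [-0.9, 0.6, 4.8]
opening: 0.0618
grasp_force: 25.2
```

>>> arm_command([
  [[0.2, 0, 0, 0, 0, 0, 0], [0.2, 0, 0, 0, 0, 0, 0], [0.2, 0, 0, 0, 0, 0, 0], [0.2, 0, 0, 0, 0, 0, 0]],
])

```text
t: 6.5
eef_pos: [0.6197, 0.0503, 0.0772]
tool_rot: [0.808, 0.589, 0.001, 0.0]
force: [-2.2, 0.3, 7.6]
opening: 0.0618
grasp_force: 25.4
```

>>> arm_command([
  [[0.2, 0, 0, -0.005, 0, 0, 0], [0.2, 0, 0, -0.015, 0, 0, 0], [0.2, 0, 0, -0.03, 0, 0, 0], [0.2, 0, 0, -0.03, 0, 0, 0], [0.2, 0, 0, -0.03, 0, 0, 0], [0.2, 0, 0, -0.02, 0, 0, 0], [0.2, 0, 0, 0, 0, 0, 0], [0.2, 0, 0, 0, 0, 0, 0]],
])

```text
t: 7.17
eef_pos: [0.6192, 0.0502, 0.2068]
tool_rot: [0.808, 0.589, 0.001, 0.0]
force: [0.6, 0.8, -1.5]
opening: 0.0616
grasp_force: 24.6
```

```bash
python3 - <<'E'
from h import *
from rig import bot
s=bot.read_state();print(s["eef_pos"],s["opening"],s["grasp_force"],s["force"])
plan(s["eef_pos"],s["tool_rot"],rk(0,36),207,2.78,10)
p,d,c,W=state_pic("top","pics/top4.png")
m=(W[...,2]>.11)&(W[...,2]<.118)
rx,ry,m=rackinfo(p,W,.105,.15)
h,e=np.histogram(ry[m],np.arange(-130,130,2));print([(int(a),int(b)) for a,b in zip(e,h) if b])
E
```

```text
[0.61917745 0.05016571 0.2068021 ] 0.06157283218086568 24.55291360616684 [ 0.57898416  0.75421344 -1.54827269]
rows 10 t [ 0.0022 -0.0162 -0.0001] wz -0.0361 jaw0 -17.9 turn 20.7 tilt [0.0026 0.0009]
[(-66, 25), (-64, 31), (-62, 27), (-60, 31), (-58, 29), (-56, 6)]
```

>>> arm_command([
  [[0.2, 0.0022, -0.0162, 0, 0, 0, -0.0361], [0.2, 0.0022, -0.0162, 0, 0, 0, -0.0361], [0.2, 0.0022, -0.0162, 0, 0, 0, -0.0361], [0.2, 0.0022, -0.0162, 0, 0, 0, -0.0361], [0.2, 0.0022, -0.0162, 0, 0, 0, -0.0361], [0.2, 0.0022, -0.0162, 0, 0, 0, -0.0361], [0.2, 0.0022, -0.0162, 0, 0, 0, -0.0361], [0.2, 0.0022, -0.0162, 0, 0, 0, -0.0361], [0.2, 0.0022, -0.0162, 0, 0, 0, -0.0361], [0.2, 0.0022, -0.0162, 0, 0, 0, -0.0361]],
])

```text
t: 8.05
eef_pos: [0.4609, 0.0958, 0.2039]
tool_rot: [0.689, 0.725, -0.001, -0.0]
force: [0.8, -0.5, -0.8]
opening: 0.0619
grasp_force: 24.5
```

>>> arm_command([
  [[0.2, 0, 0, 0, 0, 0, 0], [0.2, 0, 0, 0, 0, 0, 0], [0.2, 0, 0, 0, 0, 0, 0]],
])

```text
t: 8.3
eef_pos: [0.4626, 0.0957, 0.2048]
tool_rot: [0.69, 0.724, -0.0, -0.0]
force: [0.5, -0.2, -0.9]
opening: 0.0616
grasp_force: 24.5
```

```bash
python3 - <<'E'
from h import *
from rig import bot
s=bot.read_state();print(s["eef_pos"],s["opening"],s["grasp_force"])
plan(s["eef_pos"],s["tool_rot"],rk(0,36),93,2.78,1)
p,d,c,W=state_pic("wrist","pics/w5.png")
rx,ry,m=rackinfo(p,W,.108,.118,20,120)
m&=(p.sum(-1)<330)
h,e=np.histogram(ry[m],np.arange(-130,130,2));print([(int(a),int(b)) for a,b in zip(e,h) if b])
print("rx",np.percentile(rx[m],[1,99]))
for lo,hi in((16,28),(29,33)):
    rx,ry,m=rackinfo(p,W,lo/1000,hi/1000)
E
```

```text
[0.46264219 0.09566047 0.20477096] 0.06155731585284838 24.468085169792175
rows 1 t [-0.0002  0.0006  0.1118] wz -0.0002 jaw0 2.8 turn 0.0 tilt [-0.0005 -0.0003]
[(54, 128), (56, 297), (58, 315), (60, 316), (62, 336), (64, 313), (66, 311), (68, 314), (70, 347), (72, 328), (74, 304), (76, 362), (78, 346), (80, 248), (82, 218), (84, 329), (86, 320), (88, 394), (90, 310), (92, 407), (94, 315), (96, 415), (98, 313), (100, 414), (102, 314), (104, 422), (106, 417), (108, 141)]
rx [-33.55837341  28.34943048]
```

View pics/w5.png

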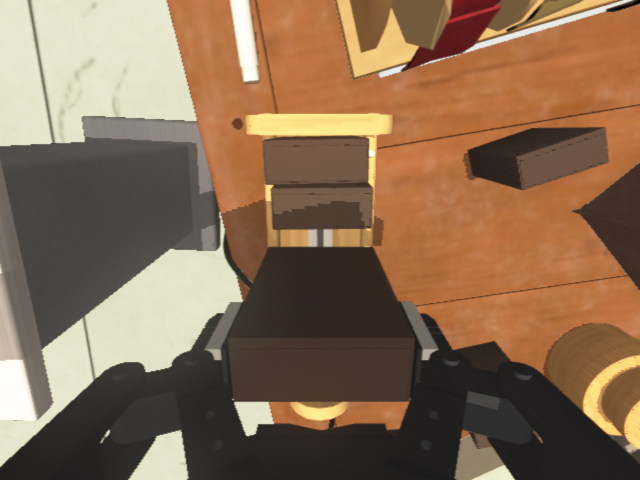

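The carton is held square at (320,370), with row cartons at (320,160) and (322,207) and a clear slot between. I'll lower it.

>>> arm_command([
  [[0.2, 0, 0.0005, 0.02, 0, 0, 0], [0.2, 0, 0, 0.025, 0, 0, 0], [0.2, 0, 0, 0.025, 0, 0, 0], [0.2, 0, 0, 0.02, 0, 0, 0], [0.2, 0, 0, 0.012, 0, 0, 0], [0.2, 0, 0, 0.006, 0, 0, 0], [0.2, 0, 0, 0.003, 0, 0, 0], [0.2, 0, 0, 0, 0, 0, 0], [0.2, 0, 0, 0, 0, 0, 0]],
])

```text
t: 9.1
eef_pos: [0.4636, 0.0959, 0.0949]
tool_rot: [0.69, 0.724, 0.0, 0.0]
force: [0.7, -0.2, 0.0]
opening: 0.0619
grasp_force: 24.5
```

>>> arm_command([
  [[0.2, 0, 0, 0.001, 0, 0, 0], [0.2, 0, 0, 0.001, 0, 0, 0], [0.2, 0, 0, 0.001, 0, 0, 0], [0.2, 0, 0, 0, 0, 0, 0], [0.2, 0, 0, 0, 0, 0, 0]],
])

```text
t: 9.52
eef_pos: [0.4635, 0.096, 0.0922]
tool_rot: [0.69, 0.724, 0.001, 0.0]
force: [-2.4, -1.4, 6.9]
opening: 0.0619
grasp_force: 25.4
```

>>> arm_command([
  [[0.5, 0, 0, 0, 0, 0, 0], [0.7, 0, 0, 0, 0, 0, 0], [1, 0, 0, 0, 0, 0, 0], [1, 0, 0, 0, 0, 0, 0], [1, 0, 0, -0.01, 0, 0, 0], [1, 0, 0, -0.03, 0, 0, 0], [1, 0, 0, -0.04, 0, 0, 0], [1, 0, 0, -0.04, 0, 0, 0], [1, 0, 0, -0.02, 0, 0, 0], [1, 0, 0, 0, 0, 0, 0]],
])

```text
t: 10.35
eef_pos: [0.4652, 0.0963, 0.237]
tool_rot: [0.69, 0.724, 0.004, 0.001]
force: [0.6, 0.9, 0.1]
opening: 0.0853
grasp_force: 0.0
```

```bash
python3 - <<'E'
from h import *
from rig import bot
s=bot.read_state();print(s["eef_pos"],s["opening"],s["force"])
plan(s["eef_pos"],s["tool_rot"],(626.2,-49.5),225,17.4,12)
p,d,c,W=state_pic("wrist","pics/w6.png")
rx,ry,m=rackinfo(p,W,.105,.12,10,120)
h,e=np.histogram(ry[m],np.arange(-130,130,2));print([(int(a),int(b)) for a,b in zip(e,h) if b])
m&=ry<52;print("A",rect(W[m]),W[m][:,2].mean(),rx[m].mean(),ry[m].mean())
E
```

```text
[0.46521585 0.09625518 0.23700915] 0.08529313719626089 [0.57106063 0.8750852  0.07951552]
rows 12 t [-0.0142  0.0113  0.0011] wz -0.0213 jaw0 2.8 turn 14.6 tilt [0.0075 0.0037]
[(22, 68), (24, 217), (26, 208), (28, 226), (30, 217), (32, 225), (34, 233), (36, 215), (38, 230), (40, 237), (42, 229), (44, 224), (46, 245), (48, 258), (54, 140), (56, 236), (58, 233), (60, 236), (62, 254), (64, 262), (66, 259), (68, 246), (70, 244), (72, 247), (74, 254), (76, 270), (78, 265), (80, 186), (82, 165), (84, 273), (86, 270), (88, 272), (90, 273), (92, 275), (94, 275), (96, 276), (98, 276), (100, 274), (102, 280), (104, 361), (106, 285), (108, 81)]
A (array([461.3,  95.4]), array([26.8, 62.1], dtype=float32), 2.9) 0.10986086865713118 -2.0273985589230787 36.98858785820772
```

>>> arm_command([
  [[1, -0.0142, 0.0113, 0.001, 0, 0, -0.0213], [1, -0.0142, 0.0113, 0.001, 0, 0, -0.0213], [1, -0.0142, 0.0113, 0.001, 0, 0, -0.0213], [1, -0.0142, 0.0113, 0.001, 0, 0, -0.0213], [1, -0.0142, 0.0113, 0.001, 0, 0, -0.0213], [1, -0.0142, 0.0113, 0.001, 0, 0, -0.0213], [1, -0.0142, 0.0113, 0.001, 0, 0, -0.0213], [1, -0.0142, 0.0113, 0.001, 0, 0, -0.0213], [1, -0.0142, 0.0113, 0.001, 0, 0, -0.0213], [1, -0.0142, 0.0113, 0.001, 0, 0, -0.0213]],
])

```text
t: 11.23
eef_pos: [0.5951, -0.0289, 0.2203]
tool_rot: [0.608, 0.794, -0.001, -0.001]
force: [0.1, 0.9, -0.2]
opening: 0.0855
grasp_force: 0.0
```

>>> arm_command([
  [[1, -0.0142, 0.0113, 0.001, 0, 0, -0.0213], [1, -0.0142, 0.0113, 0.001, 0, 0, -0.0213], [1, 0, 0, 0, 0, 0, 0], [1, 0, 0, 0, 0, 0, 0], [1, 0, 0, 0, 0, 0, 0]],
])

```text
t: 11.65
eef_pos: [0.6238, -0.0491, 0.2186]
tool_rot: [0.592, 0.806, -0.0, -0.001]
force: [-0.5, 1.8, -0.5]
opening: 0.0854
grasp_force: 0.0
```

```bash
python3 - <<'E'
from h import *
from rig import bot
s=bot.read_state();print(s["eef_pos"],s["opening"],s["force"])
p,d,c,W=state_pic("wrist","pics/w7.png")
m=(W[...,2]>.088)&(W[...,2]<.105)&(abs(W[...,0]-.626)<.06)&(abs(W[...,1]+.05)<.05);r=rect(W[m]);print(m.sum(),r)
plan(s["eef_pos"],s["tool_rot"],(626.1,-49.7),77,17.3,1)
E
```

```text
[ 0.62384888 -0.04910246  0.21858362] 0.08535305503396835 [-0.53144236  1.76830098 -0.46508631]
3266 (array([623.9, -48.8]), array([26.4, 62. ], dtype=float32), 17.5)
rows 1 t [-0.0013  0.0022  0.1416] wz 0.0022 jaw0 17.4 turn -0.1 tilt [-0.0016  0.0001]
```

>>> arm_command([
  [[1, -0.0005, 0.001, 0.03, 0, 0, 0], [1, 0, 0, 0.03, 0, 0, 0], [1, 0, 0, 0.03, 0, 0, 0], [1, 0, 0, 0.025, 0, 0, 0], [1, 0, 0, 0.017, 0, 0, 0], [1, 0, 0, 0.01, 0, 0, 0], [1, 0, 0, 0, 0, 0, 0], [0.5, 0, 0, 0, 0, 0, 0], [0.3, 0, 0, 0, 0, 0, 0], [0.2, 0, 0, 0, 0, 0, 0]],
], force=20)

```text
t: 12.53
eef_pos: [0.6265, -0.0496, 0.079]
tool_rot: [0.592, 0.806, 0.001, 0.001]
force: [-0.4, -0.9, 4.5]
opening: 0.062
grasp_force: 27.0
```

>>> arm_command([
  [[0.2, 0, 0, 0, 0, 0, 0], [0.2, 0, 0, 0, 0, 0, 0], [0.2, 0, 0, 0, 0, 0, 0], [0.2, 0, 0, 0, 0, 0, 0]],
])

```text
t: 12.87
eef_pos: [0.6265, -0.0496, 0.0789]
tool_rot: [0.592, 0.806, 0.001, 0.001]
force: [-2.1, 0.4, 6.9]
opening: 0.0619
grasp_force: 27.2
```

>>> arm_command([
  [[0.2, 0, 0, -0.005, 0, 0, 0], [0.2, 0, 0, -0.015, 0, 0, 0], [0.2, 0, 0, -0.03, 0, 0, 0], [0.2, 0, 0, -0.03, 0, 0, 0], [0.2, 0, 0, -0.03, 0, 0, 0], [0.2, 0, 0, -0.02, 0, 0, 0], [0.2, 0, 0, 0, 0, 0, 0], [0.2, 0, 0, 0, 0, 0, 0]],
])

```text
t: 13.53
eef_pos: [0.6262, -0.0497, 0.2087]
tool_rot: [0.592, 0.806, 0.001, 0.001]
force: [-1.4, 0.2, -1.3]
opening: 0.062
grasp_force: 26.6
```

```bash
python3 - <<'E'
from h import *
from rig import bot
s=bot.read_state();print(s["eef_pos"],s["opening"],s["grasp_force"],s["force"])
plan(s["eef_pos"],s["tool_rot"],rk(0,6),207,2.78,10)
E
```

```text
[ 0.62615008 -0.0496569   0.20869866] 0.06195915197084078 26.63688987493515 [-1.42920932  0.23931961 -1.29204906]
rows 10 t [ 0.0144 -0.0137  0.0001] wz 0.0256 jaw0 17.4 turn -14.7 tilt [0.0026 0.0005]
```

>>> arm_command([
  [[0.2, 0.0144, -0.0137, 0, 0, 0, 0.0256], [0.2, 0.0144, -0.0137, 0, 0, 0, 0.0256], [0.2, 0.0144, -0.0137, 0, 0, 0, 0.0256], [0.2, 0.0144, -0.0137, 0, 0, 0, 0.0256], [0.2, 0.0144, -0.0137, 0, 0, 0, 0.0256], [0.2, 0.0144, -0.0137, 0, 0, 0, 0.0256], [0.2, 0.0144, -0.0137, 0, 0, 0, 0.0256], [0.2, 0.0144, -0.0137, 0, 0, 0, 0.0256], [0.2, 0.0144, -0.0137, 0, 0, 0, 0.0256], [0.2, 0.0144, -0.0137, 0, 0, 0, 0.0256]],
])

```text
t: 14.37
eef_pos: [0.4628, 0.0661, 0.2061]
tool_rot: [0.69, 0.724, -0.001, -0.0]
force: [0.1, 0.1, -1.6]
opening: 0.062
grasp_force: 35.1
```

>>> arm_command([
  [[0.2, 0, 0, 0, 0, 0, 0], [0.2, 0, 0, 0, 0, 0, 0], [0.2, 0, 0, 0, 0, 0, 0]],
])

```text
t: 14.62
eef_pos: [0.4644, 0.0653, 0.2067]
tool_rot: [0.69, 0.724, -0.0, -0.0]
force: [0.4, -0.5, -1.4]
opening: 0.0616
grasp_force: 35.1
```

```bash
python3 - <<'E'
from h import *
from rig import bot
s=bot.read_state();print(s["eef_pos"],s["opening"],s["grasp_force"],s["force"])
plan(s["eef_pos"],s["tool_rot"],rk(0,6),95,2.78,1)
p,d,c,W=state_pic("wrist","pics/w8.png")
rx,ry,m=rackinfo(p,W,.105,.12,10,120)
h,e=np.histogram(ry[m],np.arange(-130,130,2));print([(int(a),int(b)) for a,b in zip(e,h) if b])
E
```

```text
[0.46438618 0.06525528 0.20672957] 0.0616018219677803 35.07146179676056 [ 0.36645116 -0.4792498  -1.37176202]
rows 1 t [0.0003 0.0003 0.1117] wz 0.0004 jaw0 2.8 turn -0.0 tilt [-0.0007 -0.0005]
[(22, 92), (24, 286), (26, 308), (28, 301), (30, 307), (32, 315), (34, 332), (36, 323), (38, 314), (40, 310), (42, 331), (44, 362), (46, 306), (48, 377), (54, 209), (56, 380), (58, 313), (60, 394), (62, 328), (64, 380), (66, 349), (68, 373), (70, 361), (72, 417), (74, 322), (76, 424), (78, 316), (80, 184), (82, 291), (84, 319), (86, 429), (88, 435), (90, 339), (92, 421), (94, 433), (96, 437), (98, 422), (100, 391), (102, 409), (104, 427), (106, 441), (108, 137)]
```

>>> arm_command([
  [[0.2, 0, 0, 0.02, 0, 0, 0], [0.2, 0, 0, 0.025, 0, 0, 0], [0.2, 0, 0, 0.025, 0, 0, 0], [0.2, 0, 0, 0.02, 0, 0, 0], [0.2, 0, 0, 0.012, 0, 0, 0], [0.2, 0, 0, 0.006, 0, 0, 0], [0.2, 0, 0, 0.003, 0, 0, 0], [0.2, 0, 0, 0.0005, 0, 0, 0], [0.2, 0, 0, 0, 0, 0, 0], [0.2, 0, 0, 0, 0, 0, 0]],
])

```text
t: 15.5
eef_pos: [0.465, 0.0658, 0.0966]
tool_rot: [0.69, 0.724, 0.001, 0.0]
force: [-0.2, -0.3, -0.5]
opening: 0.062
grasp_force: 35.0
```

>>> arm_command([
  [[0.2, 0, 0, 0.001, 0, 0, 0], [0.2, 0, 0, 0.0005, 0, 0, 0], [0.2, 0, 0, 0, 0, 0, 0], [0.2, 0, 0, 0, 0, 0, 0]],
])

```text
t: 15.83
eef_pos: [0.4649, 0.0659, 0.0948]
tool_rot: [0.69, 0.724, 0.001, 0.0]
force: [-0.2, -0.3, 4.1]
opening: 0.062
grasp_force: 35.1
```

>>> arm_command([
  [[0.5, 0, 0, 0.0003, 0, 0, 0], [0.7, 0, 0, 0, 0, 0, 0], [1, 0, 0, 0, 0, 0, 0], [1, 0, 0, 0, 0, 0, 0], [1, 0, 0, -0.01, 0, 0, 0], [1, 0, 0, -0.03, 0, 0, 0], [1, 0, 0, -0.04, 0, 0, 0], [1, 0, 0, -0.04, 0, 0, 0], [1, 0, 0, -0.01, 0, 0, 0], [-1, 0, 0, 0, 0, 0, 0]],
])

```text
t: 16.67
eef_pos: [0.4661, 0.066, 0.228]
tool_rot: [0.69, 0.724, 0.003, 0.001]
force: [0.7, 0.1, -0.7]
opening: 0.0752
grasp_force: 0.0
```

```bash
python3 - <<'E'
from h import *
from rig import bot
s=bot.read_state();print(s["eef_pos"],s["opening"],s["force"])
plan(s["eef_pos"],s["tool_rot"],rk(0,-92),225,2.78,6)
p,d,c,W=state_pic("wrist","pics/w9.png")
rx,ry,m=rackinfo(p,W,.105,.12,-20,120)
h,e=np.histogram(ry[m],np.arange(-130,130,2));print([(int(a),int(b)) for a,b in zip(e,h) if b])
m&=ry<21;print("B",rect(W[m]),rx[m].mean())
E
```

```text
[0.4661442  0.06602994 0.22804912] 0.07522303832936711 [ 0.68075201  0.14069771 -0.691883  ]
rows 6 t [-0.0164 -0.0003  0.0005] wz -0.0 jaw0 2.8 turn 0.0 tilt [0.0061 0.0029]
[(-12, 6), (-10, 131), (-8, 212), (-6, 230), (-4, 232), (-2, 234), (0, 245), (2, 245), (4, 218), (6, 250), (8, 254), (10, 245), (12, 241), (14, 292), (16, 182), (22, 132), (24, 238), (26, 259), (28, 264), (30, 271), (32, 265), (34, 272), (36, 262), (38, 275), (40, 275), (42, 268), (44, 291), (46, 287), (48, 213), (54, 189), (56, 282), (58, 282), (60, 284), (62, 286), (64, 317), (66, 347), (68, 291), (70, 286), (72, 286), (74, 351), (76, 320), (78, 290), (80, 129), (82, 239), (84, 292), (86, 294), (88, 391), (90, 294), (92, 328), (94, 363), (96, 297), (98, 393), (100, 296), (102, 397), (104, 303), (106, 393), (108, 88)]
B (array([464.9,  62.9]), array([27.1, 61.9], dtype=float32), 5.5) 0.2559965422680232
```

>>> arm_command([
  [[-1, -0.0164, -0.0003, 0, 0, 0, 0], [-1, -0.0164, -0.0003, 0, 0, 0, 0], [-1, -0.0164, -0.0003, 0, 0, 0, 0], [-1, -0.0164, -0.0003, 0, 0, 0, 0], [-1, -0.0164, -0.0003, 0, 0, 0, 0], [-1, -0.0164, -0.0003, 0, 0, 0, 0], [-1, 0, 0, 0, 0, 0, 0], [-1, 0, 0, 0, 0, 0, 0], [-1, 0, 0, 0, 0, 0, 0]],
])

```text
t: 17.47
eef_pos: [0.467, -0.032, 0.2232]
tool_rot: [0.69, 0.724, -0.0, -0.0]
force: [0.8, 0.5, -0.2]
opening: 0.0
grasp_force: 0.0
```

```bash
python3 - <<'E'
from h import *
from rig import bot
s=bot.read_state();print(s["eef_pos"],s["opening"],s["force"])
plan(s["eef_pos"],s["tool_rot"],rk(0,-88),138,2.78,1)
p,d,c,W=state_pic("wrist","pics/w10.png")
rx,ry,m=rackinfo(p,W,.118,.15,-100,0)
print("tab",m.sum(),rx[m].mean(),np.percentile(ry[m],[1,50,99]),W[m][:,2].max())
E
```

```text
[ 0.46695338 -0.03198477  0.22322645] 1.604535711373917e-05 [ 0.84076819  0.45614198 -0.15008269]
rows 1 t [0.0035 0.0025 0.0852] wz 0.0005 jaw0 2.8 turn -0.0 tilt [-0.0014 -0.0001]
tab 1490 -2.0461991152790486 [-64.34816022 -57.68546547 -54.51008914] 0.14350456614251106
```

View pics/w10.png

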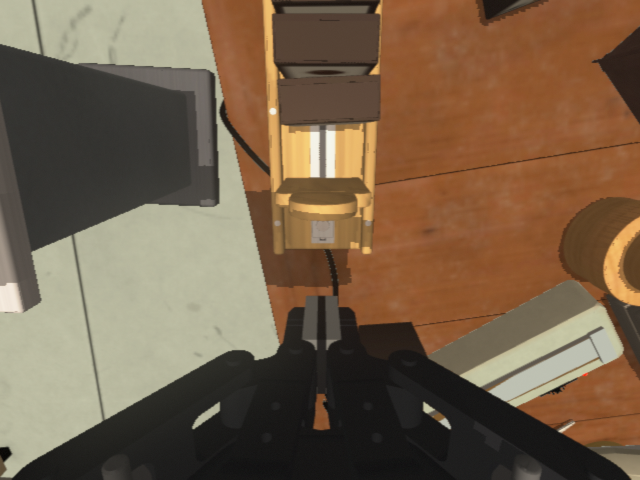

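The tab is at (322,205), with a clear approach from behind it. The cartons stand in line at (327,100), (327,38) and beyond. Next: descend and push.

>>> arm_command([
  [[-1, 0, 0, 0.025, 0, 0, 0], [-1, 0, 0, 0.025, 0, 0, 0], [-1, 0, 0, 0.02, 0, 0, 0], [-1, 0, 0, 0.01, 0, 0, 0], [-1, 0, 0, 0.004, 0, 0, 0], [-1, 0.006, 0, 0, 0, 0, 0], [-1, 0.006, 0, 0, 0, 0, 0], [-1, 0.006, 0, 0, 0, 0, 0], [-1, 0.006, 0, 0, 0, 0, 0], [-1, 0.006, 0, 0, 0, 0, 0]],
])

```text
t: 18.35
eef_pos: [0.4665, -0.0021, 0.1409]
tool_rot: [0.69, 0.724, 0.001, 0.001]
force: [0.9, -2.4, 3.3]
opening: -0.0001
grasp_force: 1.4
```

>>> arm_command([
  [[-1, 0.005, 0, 0, 0, 0, 0], [-1, 0.005, 0, 0, 0, 0, 0], [-1, 0.005, 0, 0, 0, 0, 0], [-1, 0.005, 0, 0, 0, 0, 0], [-1, 0.004, 0, 0, 0, 0, 0], [-1, 0.003, 0, 0, 0, 0, 0], [-1, 0.002, 0, 0, 0, 0, 0], [-1, 0.002, 0, 0, 0, 0, 0], [-1, 0.002, 0, 0, 0, 0, 0], [-1, 0.002, 0, 0, 0, 0, 0]],
])

```text
t: 19.18
eef_pos: [0.4642, 0.0322, 0.1399]
tool_rot: [0.69, 0.724, -0.0, -0.0]
force: [0.5, -2.7, 2.0]
opening: -0.0001
grasp_force: 1.5
```

>>> arm_command([
  [[-1, 0.001, 0, 0, 0, 0, 0], [-1, 0.001, 0, 0, 0, 0, 0], [-1, 0.001, 0, 0, 0, 0, 0], [-1, 0.001, 0, 0, 0, 0, 0], [-1, 0.001, 0, 0, 0, 0, 0], [-1, 0.001, 0, 0, 0, 0, 0]],
])

```text
t: 19.68
eef_pos: [0.4639, 0.0382, 0.14]
tool_rot: [0.69, 0.724, -0.0, 0.0]
force: [1.3, -3.8, 1.1]
opening: -0.0004
grasp_force: 1.8
```

>>> arm_command([
  [[-1, 0.001, 0, 0, 0, 0, 0], [-1, 0.001, 0, 0, 0, 0, 0], [-1, 0.001, 0, 0, 0, 0, 0]],
])

```text
t: 19.93
eef_pos: [0.4638, 0.0413, 0.14]
tool_rot: [0.69, 0.724, -0.0, -0.0]
force: [0.6, -4.7, 1.8]
opening: 0.0
grasp_force: 1.8
```

>>> arm_command([
  [[-1, 0.0005, 0, 0, 0, 0, 0], [-1, 0.0005, 0, 0, 0, 0, 0], [-1, 0, 0, 0, 0, 0, 0]],
])

```text
t: 20.18
eef_pos: [0.4637, 0.0422, 0.14]
tool_rot: [0.69, 0.724, -0.0, 0.0]
force: [0.1, -4.5, 1.5]
opening: 0.0001
grasp_force: 2.0
```

>>> arm_command([
  [[-1, 0.0005, 0, 0, 0, 0, 0], [-1, 0.0005, 0, 0, 0, 0, 0], [-1, 0, 0, 0, 0, 0, 0]],
])

```text
t: 20.43
eef_pos: [0.4636, 0.0433, 0.14]
tool_rot: [0.69, 0.724, -0.0, -0.0]
force: [0.7, -5.3, 1.6]
opening: 0.0
grasp_force: 2.2
```

>>> arm_command([
  [[-1, 0.0005, 0, 0, 0, 0, 0], [-1, 0.0005, 0, 0, 0, 0, 0], [-1, 0, 0, 0, 0, 0, 0]],
])

```text
t: 20.68
eef_pos: [0.4636, 0.0442, 0.14]
tool_rot: [0.69, 0.724, -0.0, -0.0]
force: [0.8, -4.8, 1.6]
opening: 0.0001
grasp_force: 2.4
```

>>> arm_command([
  [[-1, 0.0005, 0, 0, 0, 0, 0], [-1, 0.0005, 0, 0, 0, 0, 0], [-1, 0, 0, 0, 0, 0, 0]],
])

```text
t: 20.93
eef_pos: [0.4636, 0.0451, 0.14]
tool_rot: [0.69, 0.724, -0.0, 0.0]
force: [0.4, -5.4, 1.9]
opening: 0.0001
grasp_force: 2.6
```

>>> arm_command([
  [[-1, 0.0005, 0, 0, 0, 0, 0], [-1, 0, 0, 0, 0, 0, 0]],
])

```text
t: 21.1
eef_pos: [0.4635, 0.0456, 0.14]
tool_rot: [0.69, 0.724, -0.0, 0.0]
force: [1.0, -5.1, 2.1]
opening: -0.0004
grasp_force: 2.6
```

>>> arm_command([
  [[-1, 0.0005, 0, 0, 0, 0, 0], [-1, 0.0005, 0, 0, 0, 0, 0], [-1, 0, 0, 0, 0, 0, 0]],
])

```text
t: 21.35
eef_pos: [0.4635, 0.0458, 0.14]
tool_rot: [0.69, 0.724, -0.0, 0.0]
force: [0.3, -8.3, 2.2]
opening: -0.0
grasp_force: 4.3
```

>>> arm_command([
  [[-1, 0.0005, 0, 0, 0, 0, 0], [-1, 0, 0, 0, 0, 0, 0]],
])

```text
t: 21.52
eef_pos: [0.4635, 0.0458, 0.14]
tool_rot: [0.69, 0.724, -0.001, 0.001]
force: [0.6, -10.1, 3.1]
opening: -0.0002
grasp_force: 5.3
```

>>> arm_command([
  [[-1, 0.0005, 0, 0, 0, 0, 0], [-1, 0, 0, 0, 0, 0, 0]],
])

```text
t: 21.68
eef_pos: [0.4635, 0.0458, 0.14]
tool_rot: [0.69, 0.724, -0.001, 0.001]
force: [0.8, -12.5, 4.0]
opening: -0.0002
grasp_force: 6.2
```

The stop has met resistance, so the row is snug. I'll retreat and check.

>>> arm_command([
  [[-1, -0.002, 0, 0, 0, 0, 0], [-1, -0.004, 0, 0, 0, 0, 0], [-1, -0.008, 0, 0, 0, 0, 0], [-1, -0.01, 0, 0, 0, 0, 0], [-1, 0, 0, -0.02, 0, 0, 0], [-1, 0, 0, -0.03, 0, 0, 0], [-1, 0, 0, -0.03, 0, 0, 0], [-1, -0.02, 0, 0, 0, 0, 0], [-1, 0, 0, 0, 0, 0, 0], [-1, 0, 0, 0, 0, 0, 0]],
])

```text
t: 22.52
eef_pos: [0.4656, 0.0026, 0.2201]
tool_rot: [0.69, 0.723, 0.0, -0.0]
force: [0.1, 1.1, -0.4]
opening: -0.0
grasp_force: 0.0
```

```bash
python3 - <<'E'
from h import *
from rig import bot
print(bot.read_state()["eef_pos"],bot.read_state()["force"])
p,d,c,W=state_pic("wrist","pics/w11.png")
rx,ry,m=rackinfo(p,W,.104,.15,-40,125)
h,e=np.histogram(ry[m],np.arange(-130,130,2));print([(int(a),int(b)) for a,b in zip(e,h) if b])
P,d,c,W=state_pic("scene","pics/s11.png")
a=cv2.resize(cv2.imread("pics/w11.png")[0:330,200:440],None,fx=1.7,fy=1.7);b=cv2.resize(cv2.imread("pics/s11.png")[170:350,220:420],(390,351))
out=np.zeros((561,800,3),np.uint8);out[:,:400]=a[:561,:400];out[:351,405:795]=b;cv2.imwrite("pics/c11.png",out)
E
```

```text
[0.46555077 0.00262552 0.22006907] [ 0.13818453  1.05746586 -0.44264949]
[(-4, 24), (-2, 246), (0, 268), (2, 256), (4, 272), (6, 487), (8, 296), (10, 395), (12, 300), (14, 299), (16, 397), (18, 302), (20, 404), (22, 299), (24, 379), (26, 325), (28, 366), (30, 347), (32, 392), (34, 325), (36, 415), (38, 325), (40, 401), (42, 405), (44, 335), (46, 402), (48, 408), (50, 373), (52, 390), (54, 405), (56, 413), (58, 377), (60, 424), (62, 404), (64, 418), (66, 420), (68, 429), (70, 427), (72, 437), (74, 434), (76, 437), (78, 440), (80, 438), (82, 453), (84, 442), (86, 502), (88, 460), (90, 31)]
```

View pics/c11.png

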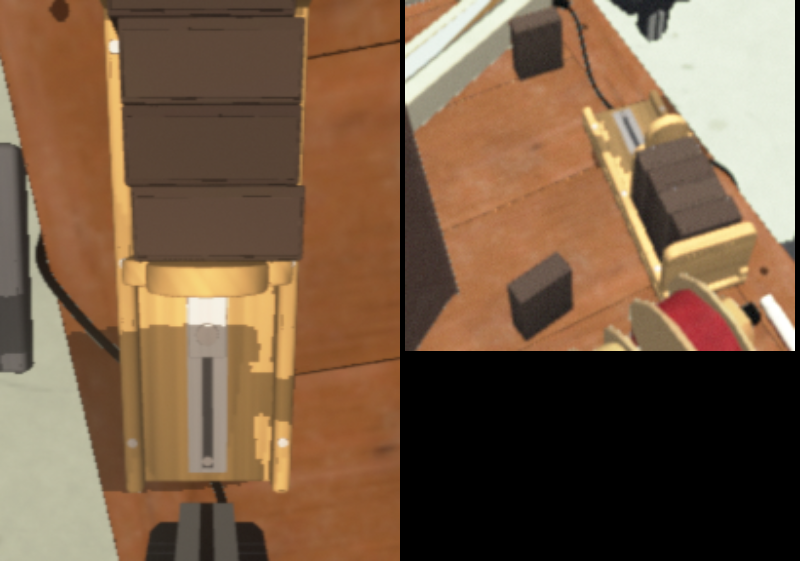

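In the pictures all four cartons stand gap-free between wall and stop, with the stop's inner face at rack y ≈ 6 mm. That means the joint is at about 0, as it should be. Both short cartons still stand, and the gripper is clear.

```bash
python3 -c "
from rig import job
print(job.job_done())"
```

```text
the job is handed in; nothing more can be done
None
```

I handed the job in after about 23 s: all four tall cartons stand upright in the rack with no visible gaps, the stop is pushed up snug against them (about 12 N at most), and the two short cartons were not touched.

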